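# Find the screw cap that fits the microscope phototube

## Robot

A 6-joint arm with a two-finger parallel gripper is mounted at the origin on the work surface. World frame = base frame: x ahead of the robot, y to its left, z up, the work surface at z = 0. Lengths are in m, angles in rad, forces in N, time in s.
With the tool pointing down it reaches from about 0.35 to 0.775 m from the base axis. Payload 5.5 kg.
Tool frame: the origin (TCP) lies between the finger pads; the fingertips stand 17 mm ahead of it and the grasp point (between the pads) lies 2 mm behind it (env.finger_overhang is the distance from the TCP to the fingertips, in m); z points along the fingers, y is the line along which they close (so a half turn about z gives the same grasp; the last joint's range is limited). The gripper opens to 85 mm and grips with 20 to 120 N. Pads are 22 mm wide; open, the fingers measure 114 mm over their backs; the gripper's body (76 mm by 85 mm) begins 54 mm behind the grasp point. The pads swing forward as they close: fully open they stand 13 mm farther back than shut.
Start: joints at [-1.315, 0.313, 0.046, 1.304, 0, 1.431], TCP at [0.222, -0.531, 0.248] pointing down, gripper open.
Joint ranges: [-2.76, 2.76], [-0.86, 1.69], [-1.03, 1.26], [-2.2, 2.34], [-1.47, 1.5], [-3.14, 3.14]. Speed limits (rad/s): [2.57, 2.57, 3.14, 3.14, 3.14, 3.14].

## Interface

Orientations are given as a unit quaternion [w, x, y, z].
In Python, from workcell import env gives the robot as it stands. The module is installed in compiled form; this text tells all that it offers.
- The arm moves only by the shell command python3 -m pendant 'ROWS' [FORCE]. ROWS is JSON, a list of rows, each a list of 5 numbers: the gripper's target within -1 to 1 (fully open at 1, half-way at 0, shut at -1), then the shift along the tool's x, y, z in m, then the turn about the tool's z in rad. A call has 1 to 8 rows; each row shifts and turns the commanded pose from where the row before left it, along the tool's axes as they then stand; what a row does not reach is not made up. A row lasts 1/8 s, in which the tool goes at most 62.5 mm and 10.7 degrees, less where a joint would pass 70% of its speed; a pose out of reach is approached as far as the arm can. A call with a gripper value outside its range is refused whole. The fingers move at their own pace and stop on an object; FORCE is the grip in N (left out, the last holds). Time passes only in rows, so rows that do not move let the fingers close. It gives the time, the measured TCP pose, the force, the opening and the grip force at its end, in the units of the state.
- env.get_state(): the state, without advancing time (a new reading comes with each control period).
- env.read_camera(name): name is "scene" or "top"; returns the picture (420x560x3 uint8, red, green, blue); there is no depth.
- env.calibration(name): a dict with "K" (3x3 intrinsics, pixels), "T" (4x4, takes a point from camera to world coordinates). Camera axes: x right, y down, z forward; pixel columns grow to the right and rows downward; lengths in m; the calibration is good to about 2 mm. A picture is of the moment at which its call begins. calibration takes no time and is no camera call.
- env.hand_in(): hands the job in; it is judged then, once.
Trained networks look in the newest picture that a camera, given by its name, has taken for a name from the list of things; names that differ only in an ending like _2 or _b are one class to them, and where a whole thing is asked for, a point or a joint stands for the part that bears it (a point fixed in the world has none). Each returns a list of dicts, best first, with "score" (0 to 1); they miss things now and then, are a little off and sometimes report something else, mostly with a low value. They report only what shows in the picture. A call takes as long as a camera call. They do not tell look-alikes from the thing itself.
- env.recognise(camera, label): "centre" ([column, row] in pixels, amid what is visible of it).
The state is a dict: "clock": time; "joint_pos": joint angles; "qvel": joint speeds; "tau": joint torques, N m; "tcp_pos": TCP position; "orientation": TCP orientation; "wrist_force": force on the tool from outside, world axes, zero at the start; "ft_torque": the same for the moment, N m; "finger_gap": finger opening in m; "grip_force": force on a finger pad.
Only numpy, scipy, OpenCV 4.12 (cv2) and the standard library are available. Lean on these libraries where they do the work, as an engineer would, in place of code of your own. Each camera call takes 0.05 s, during which the arm holds its last target. There are 200 camera calls.

## Task

Close the open phototube of the microscope head with the one of the three black screw caps that fits its thread: the caps look alike, so try them on in turn, and screw the one that bites clockwise fully home, down onto the tube's shoulder. Leave the two that do not fit standing upright on the blue mat, let go of everything, and leave the loose eyepiece and the little oil bottle standing where they are.

Things in the scene. Friction and masses are not known exactly. Their poses are not given: they have to be found in the camera images.
- head: cream microscope head, fixed on a grey block: 190 x 130 mm, prism block 167 mm high, two black eyepieces (up to 210 mm high) sloping up to its -x side. Origin on the work surface under the axis of the upright phototube, z up. A black line on the phototube's round shoulder (76 mm across) and on the casting marks its +x side
- port (a point): centre of the phototube's shoulder, 130 mm above the work surface, axes as head. Home: cap underside on it. A fitting cap that has dropped into the thread starts has its underside about 9 mm above it; turning clockwise (from above) some 75 degrees then draws it down evenly to 0; a rigid stop follows after at most 90 degrees. The thread holds by itself
- rim (a point): centre of the top of the 49 mm aluminium stud, 30 mm above the shoulder, axes as head. Its rim has two open thread starts for a cap's pins. One lies within 15 degrees either side of the black line; the white line of the fitting cap must be over it, give or take 9 degrees, to drop in. Otherwise, and a wrong cap at any angle, the cap rides with its underside 21 mm above the shoulder
- cap_a: black screw cap, 66 mm tall, 120 to 200 g, standing open side down; origin: centre of underside, z up. Skirt 60 mm outside, 52 mm inside diameter, up to 39 mm (hollow to 34 mm). Above it a hexagonal grip, 38 mm across flats, from 39 to 66 mm height. A white line on the skirt's side and top edge marks its +x side; one pair of flats faces +y and -y, the others lie every 60 degrees
- cap_b: second cap, outwardly identical to cap_a, same origin, axes and sizes. Inside each cap, unseen from outside, two 6 mm pins point inwards, centred 12 mm above the underside: one below the white line, the other at an angle that differs from cap to cap
- cap_c: third cap, outwardly identical to cap_a, same origin, axes and sizes. Which of the three caps fits the stud changes from one start to the next and can only be found by trying
- mat: blue square mat, 270 x 270 x 3 mm, fixed on the bench; origin at the centre of its underside, x and y along its edges, z up. The caps stand on its top at 3 mm height, at least 105 mm apart
- eyepiece: bystander: loose black eyepiece standing upright, 48 mm in diameter, 70 mm tall, origin at its foot
- oil: bystander: small amber glass oil bottle, 40 mm in diameter, 85 mm tall, origin at its foot
Not all that is in view belongs to the job. Leave any red or yellow look-alike of the cap_b alone.

How it is judged:
At the end, for the whole second after the job is handed in: One cap is screwed home on the phototube: underside within 2 mm of the shoulder, within 3 mm of the axis, level, at rest. The other two stand upright and at rest on the blue mat (origins within its edges, undersides within 5 mm of its top) (((horizontal distance between cap_a and port below 0.003 m and z of cap_a in the frame of port between -0.003 and 0.002 m and angle between cap_a's own z axis and vertical below 0.06 rad and linear speed of each of cap_a, cap_b, cap_c below 0.01 m/s and x of cap_b in the frame of mat between -0.135 and 0.135 m and y of cap_b in the frame of mat between -0.135 and 0.135 m and height (world z) of each of cap_b, cap_c below 0.008 m and angle between each of cap_b, cap_c's own z axis and vertical below 0.1 rad and x of cap_c in the frame of mat between -0.135 and 0.135 m and y of cap_c in the frame of mat between -0.135 and 0.135 m) or (horizontal distance between cap_b and port below 0.003 m and z of cap_b in the frame of port between -0.003 and 0.002 m and angle between cap_b's own z axis and vertical below 0.06 rad and linear speed of each of cap_b, cap_a, cap_c below 0.01 m/s and x of cap_a in the frame of mat between -0.135 and 0.135 m and y of cap_a in the frame of mat between -0.135 and 0.135 m and height (world z) of each of cap_a, cap_c below 0.008 m and angle between each of cap_a, cap_c's own z axis and vertical below 0.1 rad and x of cap_c in the frame of mat between -0.135 and 0.135 m and y of cap_c in the frame of mat between -0.135 and 0.135 m) or (horizontal distance between cap_c and port below 0.003 m and z of cap_c in the frame of port between -0.003 and 0.002 m and angle between cap_c's own z axis and vertical below 0.06 rad and linear speed of each of cap_c, cap_a, cap_b below 0.01 m/s and x of cap_a in the frame of mat between -0.135 and 0.135 m and y of cap_a in the frame of mat between -0.135 and 0.135 m and height (world z) of each of cap_a, cap_b below 0.008 m and angle between each of cap_a, cap_b's own z axis and vertical below 0.1 rad and x of cap_b in the frame of mat between -0.135 and 0.135 m and y of cap_b in the frame of mat between -0.135 and 0.135 m))); the robot touches nothing.
It fails at once if the eyepiece is moved more than 40 mm or tipped over (distance of eyepiece from where it was at the start of the episode above 0.04 m or angle between eyepiece's own z axis and vertical above 0.4 rad).
It fails at once if the oil is moved more than 40 mm or tipped over (distance of oil from where it was at the start of the episode above 0.04 m or angle between oil's own z axis and vertical above 0.4 rad).
It also fails if it takes over 72 s, if anything falls off the work surface, if the arm or the gripper's body presses on something with over 40 N, if the wrist force passes 120 N, or if a joint passes its speed limit or range.

## Working session

There is one attempt and no reset: what is moved stays moved. The work goes in short steps, Python scripts to look and compute and a shell command to move; the robot and the scene stay as the last step left them, time stands still between calls to the robot, and variables do not carry over. Pictures are saved under pics/ and viewed, at most 10 in all, crops included, and the job is handed in when it is done.

```bash
mkdir -p pics; python3 - <<'E'
from workcell import env
import cv2,numpy as np
for c in("scene","top"):
    im=env.read_camera(c); cv2.imwrite(f"pics/{c}0.png",cv2.cvtColor(im,cv2.COLOR_RGB2BGR))
    k=env.calibration(c); print(c,np.round(k["K"],1).tolist(),np.round(k["T"],3).tolist())
    for l in("cap_a","port","rim","head","mat","eyepiece","oil"):
        print(l,[(np.round(d["centre"]).tolist(),round(d["score"],2)) for d in env.recognise(c,l)])
s=env.get_state();print(s)
E
```

```text
scene [[422.0, 0.0, 278.4], [0.0, 422.0, 208.0], [0.0, 0.0, 1.0]] [[-0.005, 0.529, -0.849, 1.426], [1.0, 0.009, 0.0, 0.042], [0.008, -0.849, -0.529, 0.625], [0.0, 0.0, 0.0, 1.0]]
cap_a [([254.0, 216.0], 0.87), ([319.0, 231.0], 0.82), ([356.0, 211.0], 0.72), ([376.0, 239.0], 0.61), ([264.0, 197.0], 0.58)]
port [([124.0, 220.0], 0.83)]
rim [([122.0, 219.0], 0.92)]
head [([124.0, 218.0], 0.58)]
mat [([348.0, 240.0], 0.88), ([224.0, 273.0], 0.25)]
eyepiece [([222.0, 272.0], 0.79)]
oil [([252.0, 238.0], 0.94)]
top [[542.4, 0.0, 288.5], [0.0, 542.4, 212.4], [0.0, 0.0, 1.0]] [[0.027, -0.983, 0.184, 0.428], [-1.0, -0.026, 0.004, 0.055], [0.001, -0.184, -0.983, 1.097], [0.0, 0.0, 0.0, 1.0]]
cap_a [([313.0, 312.0], 0.79), ([182.0, 225.0], 0.67), ([328.0, 260.0], 0.61), ([243.0, 241.0], 0.6), ([190.0, 283.0], 0.57)]
port [([481.0, 216.0], 0.78)]
rim [([484.0, 217.0], 0.86)]
head [([482.0, 214.0], 0.65)]
mat [([210.0, 264.0], 0.82)]
eyepiece [([348.0, 146.0], 0.66)]
oil [([327.0, 218.0], 0.95)]
{'clock': 0.8, 'joint_pos': array([-1.31461373e+00,  3.13190309e-01,  4.61070981e-02,  1.30360852e+00,
        2.20803287e-05,  1.43117971e+00]), 'qvel': array([ 0.00053813,  0.00151631,  0.000991  , -0.00036183, -0.00298816,
       -0.00011186]), 'tau': array([ 5.18998168e-04, -4.80388284e+01,  2.98795241e+01, -1.51487607e-04,
       -6.30384329e-05,  1.62516153e-05]), 'tcp_pos': array([ 0.22168707, -0.5305897 ,  0.24833161]), 'orientation': array([5.15685217e-05, 9.80481698e-01, 1.96610367e-01, 1.40679178e-05]), 'wrist_force': array([-0.30956044,  0.16137973, -0.38848952]), 'ft_torque': array([-0.02816675,  0.02561045, -0.01246011]), 'grip_force': 0.0, 'finger_gap': 0.08584658570884136}
```

View pics/scene0.png

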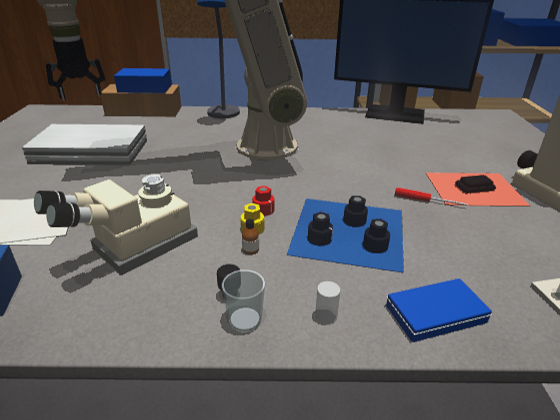

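View pics/top0.png

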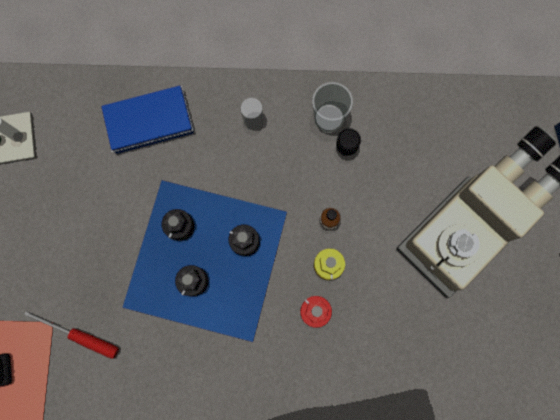

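The top view shows the caps at (178,224), (243,240) and (191,281), with the port at about (461,245) and its black mark to the lower left. The look-alikes are at (330,264) and (316,312). Next I'll refine these positions with enlarged crops.

```bash
cat > h.py <<'E'
from workcell import env
import cv2,numpy as np
def ray(c,px,z):
    k=env.calibration(c);T=k["T"];d=T[:3,:3]@np.linalg.inv(k["K"])@[px[0],px[1],1];o=T[:3,3]
    return (o+d*(z-o[2])/d[2])[:2]
def proj(c,p):
    k=env.calibration(c);T=k["T"];q=k["K"]@(T[:3,:3].T@(np.asarray(p,float)-T[:3,3]));return q[:2]/q[2]
def rel(x,y,z,yaw=None):
    "shift in tool axes to world x,y,z and turn to make tool x axis point at yaw (deg, mod 180)"
    s=env.get_state();w,a,b,_=s["orientation"];psi=2*np.arctan2(b,a);p=s["tcp_pos"]
    d=np.array([x,y,z])-p;c,sn=np.cos(psi),np.sin(psi)
    print("tool shift",np.round([c*d[0]+sn*d[1],sn*d[0]-c*d[1],-d[2]],4),"psi",round(np.degrees(psi),1),"j6",round(s["joint_pos"][5],3))
    if yaw is not None: print("turn(rad, tool z)",np.round(-((np.radians(yaw)-psi+np.pi/2)%np.pi-np.pi/2),3))
E
cat > crop.py <<'E'
from h import *
im=cv2.imread("pics/top0.png");t=[]
for (u,v) in((178,224),(243,240),(191,281),(461,247)):
    c=cv2.getRectSubPix(im,(50,37),(u,v));c=cv2.convertScaleAbs(c,alpha=1.0 if u>400 else 2.2)
    t.append(cv2.resize(c,(400,296),interpolation=cv2.INTER_CUBIC))
cv2.imwrite("pics/crop1.png",np.vstack([np.hstack(t[:2]),np.hstack(t[2:])]))
E
python3 crop.py
```

```text
(no output)
```

View pics/crop1.png

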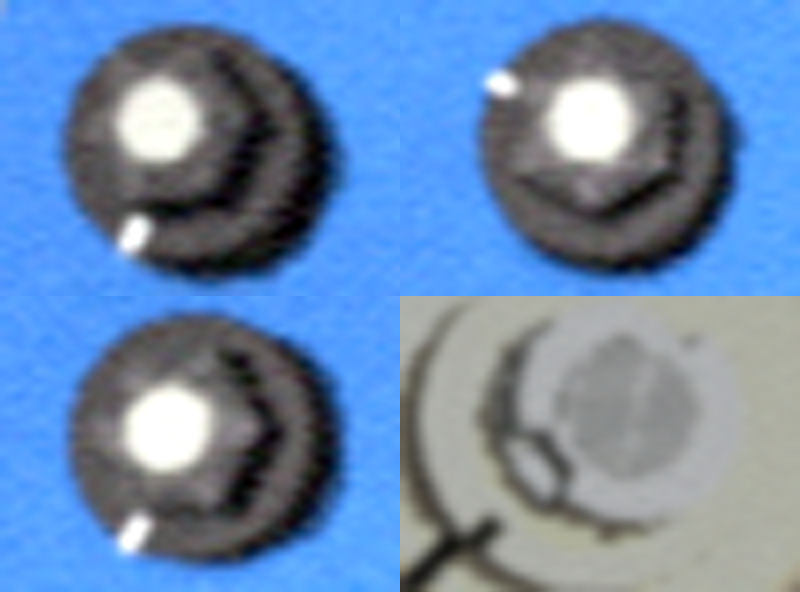

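```bash
cat > m.py <<'E'
from h import *
def px(c,p): return [c[i]-(24.5,18)[i]+(p[i]+.5)/8-.5 for i in(0,1)]
for n,c,d,l in(("c1",(178,224),(158,121),(135,235)),("c2",(243,240),(190,121),(102,83)),("c3",(191,281),(167,132),(135,238))):
    C=ray("top",px(c,d),.069);L=ray("top",px(c,l),.042);v=L-C
    print(n,np.round(C,4),"r",np.round(np.hypot(*v),4),"yaw",np.round(np.degrees(np.arctan2(v[1],v[0])),1))
c=(461,247);C=ray("top",px(c,(230,110)),.16);print("port",C,proj("top",[*C,.16]))
for p in((90,229),(50,257)):
    v=ray("top",px(c,p),.13)-C;print(np.hypot(*v),np.degrees(np.arctan2(v[1],v[0])))
# overlay check
im=cv2.imread("pics/top0.png");sc=cv2.imread("pics/scene0.png")
# edge fit of stud rim and skirt circles by gradient search
g=cv2.GaussianBlur(cv2.cvtColor(im,cv2.COLOR_BGR2GRAY).astype(np.float32),(0,0),.7)
t=np.linspace(0,2*np.pi,90,endpoint=False)
def score(g,c,x,y,z,r,s):
    v=[]
    for rr in(r-.0025,r+.0025):
        P=np.array([proj(c,[x+rr*np.cos(a),y+rr*np.sin(a),z]) for a in t],np.float32)
        v.append(cv2.remap(g,P[None,:,0],P[None,:,1],cv2.INTER_LINEAR)[0])
    return np.clip(s*(v[0]-v[1]),0,40).mean()
def fit(c,x0,z,r,s):
    b=max((score(g,c,x0[0]+i*.001,x0[1]+j*.001,z,r,s),i,j) for i in range(-8,9) for j in range(-8,9));return b
print("rim",fit("top",C,.16,.0245,1),"shoulder",fit("top",C,.13,.038,1))
for cc,d in(((178,224),(158,121)),((243,240),(190,121)),((191,281),(167,132))):
    print(fit("top",ray("top",px(cc,d),.069),.042,.03,-1))
E
python3 m.py
```

```text
c1 [0.5983 0.2813] r 0.0259 yaw 158.0
c2 [0.5709 0.1474] r 0.0275 yaw 62.8
c3 [0.4876 0.2474] r 0.0265 yaw 155.0
port [ 0.55873724 -0.24891815] [464.8125 242.3125]
0.03242709601092441 136.29511568585187
0.04345623583104859 133.5537028095719Traceback (most recent call last):
  File "m.py", line 22, in <module>
    print("rim",fit("top",C,.16,.0245,1),"shoulder",fit("top",C,.13,.038,1))
                ~~~^^^^^^^^^^^^^^^^^^^^^
  File "m.py", line 21, in fit
    b=max((score(g,c,x0[0]+i*.001,x0[1]+j*.001,z,r,s),i,j) for i in range(-8,9) for j in range(-8,9));return b
  File "m.py", line 21, in <genexpr>
    b=max((score(g,c,x0[0]+i*.001,x0[1]+j*.001,z,r,s),i,j) for i in range(-8,9) for j in range(-8,9));return b
           ~~~~~^^^^^^^^^^^^^^^^^^^^^^^^^^^^^^^^^^^^^
  File "m.py", line 17, in score
    P=np.array([proj(c,[x+rr*np.cos(a),y+rr*np.sin(a),z]) for a in t],np.float32)
                ~~~~^^^^^^^^^^^^^^^^^^^^^^^^^^^^^^^^^^^^^
  File "h.py", line 7, in proj
    k=env.calibration(c);T=k["T"];q=k["K"]@(T[:3,:3].T@(np.asarray(p,float)-T[:3,3]));return q[:2]/q[2]
ValueError: time passes only in moves, steps and waits
```

```bash
sed -i 's/^def ray/import functools\nCAL=functools.cache(lambda c: env.calibration(c))\ndef ray/; s/k=env.calibration(c)/k=CAL(c)/' h.py; python3 m.py
```

```text
c1 [0.5983 0.2813] r 0.0259 yaw 158.0
c2 [0.5709 0.1474] r 0.0275 yaw 62.8
c3 [0.4876 0.2474] r 0.0265 yaw 155.0
port [ 0.55873724 -0.24891815] [464.8125 242.3125]
0.03242709601092441 136.29511568585187
0.04345623583104859 133.5537028095719
rim (np.float32(12.737937), 0, -1) shoulder (np.float32(13.780241), 1, -3)
(np.float32(21.511759), -5, -8)
(np.float32(23.261917), -5, -4)
(np.float32(20.863693), -2, -8)
```

```bash
python3 -c "
from h import *
rel(.487,.2465,.13,95)"
```

```text
tool shift [ 0.5444 -0.6147  0.1183] psi 22.7 j6 1.431
turn(rad, tool z) -1.262
```

```bash
python3 -m pendant '[[1,0.036,-0.041,0,0],[1,0.036,-0.041,0,0],[1,0.036,-0.041,0,0],[1,0.036,-0.041,0,0],[1,0.036,-0.041,0,0],[1,0.036,-0.041,0,0],[1,0.036,-0.041,0,0],[1,0.036,-0.041,0,0]]' 40; python3 -m pendant '[[1,0.036,-0.041,0,0],[1,0.036,-0.041,0,0],[1,0.036,-0.041,0,0],[1,0.036,-0.041,0,0],[1,0.036,-0.041,0,0],[1,0.036,-0.041,0,0],[1,0.036,-0.041,0,0],[1,0,0,0,-0.18]]'; python3 -m pendant '[[1,0,0,0.01,-0.18],[1,0,0,0.01,-0.18],[1,0,0,0.01,-0.18],[1,0,0,0.01,-0.18],[1,0,0,0.01,-0.18],[1,0,0,0.01,-0.18]]';python3 -c "
from h import *
rel(.487,.2465,.064,95)"
```

```text
clock: 1.8
tcp_pos: [0.3613, -0.1153, 0.2487]
orientation: [0.0, 0.981, 0.196, 0.001]
wrist_force: [0.7, -0.0, 0.6]
finger_gap: 0.0855
grip_force: 0.0
clock: 2.8
tcp_pos: [0.4835, 0.2484, 0.2476]
orientation: [-0.0, 0.958, 0.288, 0.0]
wrist_force: [0.7, -1.0, 0.5]
finger_gap: 0.0853
grip_force: 0.0
clock: 3.55
tcp_pos: [0.4829, 0.2451, 0.188]
orientation: [0.0, 0.674, 0.739, 0.0]
wrist_force: [-0.4, -0.2, 0.1]
finger_gap: 0.0855
grip_force: 0.0
tool shift [0.001  0.0043 0.124 ] psi 95.2 j6 1.801
turn(rad, tool z) 0.004
```

```bash
python3 -m pendant '[[1,0.001,0.004,0.04,0],[1,0,0,0.04,0],[1,0,0,0.03,0],[1,0,0,0.014,0],[-0.4,0,0,0,0],[-0.4,0,0,0,0],[-0.4,0,0,0,0],[-0.4,0,0,0,0]]' 20; python3 -m pendant '[[0.6,0,0,0,0],[0.6,0,0,0,0],[0.6,0,0,0,-0.17],[0.6,0,0,0,-0.17],[0.6,0,0,0,-0.17],[0.6,0,0,0,-0.17],[0.6,0,0,0,-0.17],[0.6,0,0,0,-0.19]]'; python3 -m pendant '[[-0.4,0,0,0,0],[-0.4,0,0,0,0],[-0.4,0,0,0,0],[-0.4,0,0,0,0]]' 40;python3 -c "
from h import *
rel(.487,.2465,.064,155)"
```

```text
clock: 4.55
tcp_pos: [0.4879, 0.2467, 0.0658]
orientation: [0.001, 0.676, 0.736, 0.001]
wrist_force: [-1.0, 0.3, 6.2]
finger_gap: 0.0373
grip_force: 22.9
clock: 5.55
tcp_pos: [0.4865, 0.2463, 0.0639]
orientation: [-0.0, 0.219, 0.976, -0.0]
wrist_force: [-0.4, -0.0, -0.1]
finger_gap: 0.0683
grip_force: 0.0
clock: 6.05
tcp_pos: [0.4868, 0.2464, 0.0643]
orientation: [0.0, 0.223, 0.975, 0.0]
wrist_force: [-0.0, 0.3, 0.9]
finger_gap: 0.0372
grip_force: 40.4
tool shift [-0.0001  0.0002  0.0003] psi 154.3 j6 0.771
turn(rad, tool z) -0.013
```

```bash
python3 -m pendant '[[-0.4,0,0,-0.03,0],[-0.4,0,0,-0.06,0],[-0.4,0,0,-0.06,0],[-0.4,0,0,-0.056,0],[-0.4,0,0,0,-0.05]]' 60; python3 -c "
from h import *
rel(.559,-.2505,.27,160)"
```

```text
clock: 6.68
tcp_pos: [0.4889, 0.2471, 0.2755]
orientation: [0.004, 0.198, 0.98, 0.002]
wrist_force: [1.2, 0.6, -2.5]
finger_gap: 0.0368
grip_force: 60.8
tool shift [-0.2573 -0.4317  0.0055] psi 157.2 j6 0.719
turn(rad, tool z) -0.049
```

```bash
python3 -m pendant '[[-0.4,-0.0257,-0.0432,0,0],[-0.4,-0.0257,-0.0432,0,0],[-0.4,-0.0257,-0.0432,0,0],[-0.4,-0.0257,-0.0432,0,0],[-0.4,-0.0257,-0.0432,0,0],[-0.4,-0.0257,-0.0432,0,0],[-0.4,-0.0257,-0.0432,0,0],[-0.4,-0.0257,-0.0432,0,0]]' 60;  python3 -m pendant '[[-0.4,-0.0257,-0.0432,0,0],[-0.4,-0.0257,-0.0432,0,-0.04],[-0.4,0,0,0.02,0],[-0.4,0,0,0.01,0]]'; python3 -c "
from h import *
rel(.559,-.2505,.22,160)
im=env.read_camera('top');cv2.imwrite('pics/t2.png',im[...,::-1])
sc=env.read_camera('scene')
a=cv2.resize(np.ascontiguousarray(im[200:290,410:530,::-1]),(480,360),interpolation=2)
b=cv2.resize(np.ascontiguousarray(sc[130:250,80:240,::-1]),(480,360),interpolation=2)
cv2.imwrite('pics/c2.png',cv2.resize(np.hstack([a,b]),(800,300)))"
```

```text
clock: 7.68
tcp_pos: [0.5419, -0.1535, 0.2699]
orientation: [-0.0, 0.198, 0.98, 0.0]
wrist_force: [-0.7, 0.2, -1.7]
finger_gap: 0.0369
grip_force: 60.8
clock: 8.18
tcp_pos: [0.5552, -0.2518, 0.2384]
orientation: [-0.001, 0.179, 0.984, 0.001]
wrist_force: [0.1, 1.5, -0.8]
finger_gap: 0.0367
grip_force: 60.9
tool shift [-0.0031  0.0025  0.0184] psi 159.4 j6 -0.197
turn(rad, tool z) -0.011
```

View pics/c2.png

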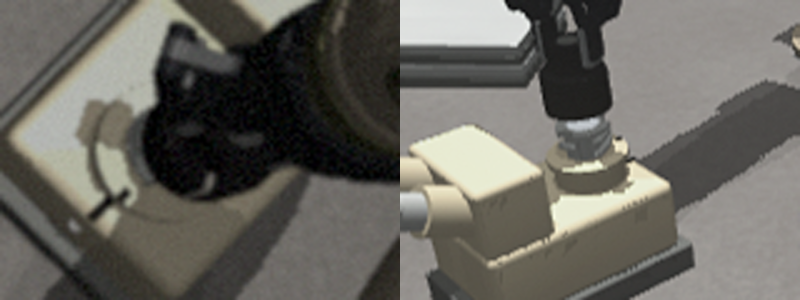

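```bash
python3 -c "
from h import *
print('stud pred',proj('scene',[.559,-.2505,.16]),proj('scene',[.559,-.2505,.15]),proj('scene',[.559,-.2505,.13]))
print('cap pred',proj('scene',[.5552,-.2518,.179]),proj('scene',[.5552,-.2518,.187]))
print('top stud',proj('top',[.559,-.2505,.13]),proj('top',[.559,-.2505,.16]))
sc=cv2.cvtColor(cv2.imread('pics/scene0.png'),6)
for r in range(174,206,3): print(r,sc[r,130:176].tolist())
"
```

```text
stud pred [152.6115037  179.35885685] [153.25271429 183.14242465] [154.51472402 190.58911916]
cap pred [151.2388075 171.299714 ] [150.71120665 168.18669647]
top stud [460.33594197 244.360375  ] [465.71775074 242.18671425]
174 [81, 80, 80, 80, 80, 81, 80, 80, 80, 84, 120, 117, 117, 117, 117, 116, 115, 113, 116, 146, 148, 182, 181, 196, 196, 195, 195, 196, 195, 180, 154, 156, 144, 144, 143, 144, 143, 142, 142, 143, 145, 145, 145, 144, 144, 144]
177 [146, 146, 146, 145, 145, 143, 143, 145, 143, 143, 141, 138, 139, 168, 213, 213, 228, 227, 209, 209, 178, 188, 188, 199, 189, 209, 182, 186, 176, 199, 191, 96, 153, 153, 142, 142, 143, 143, 143, 143, 144, 143, 143, 143, 143, 142]
180 [146, 146, 145, 141, 142, 143, 144, 143, 143, 142, 139, 148, 227, 228, 227, 228, 219, 177, 192, 192, 192, 190, 190, 190, 190, 194, 190, 208, 194, 185, 230, 235, 196, 90, 129, 145, 143, 143, 144, 145, 145, 144, 143, 142, 143, 145]
183 [144, 142, 143, 142, 144, 142, 140, 140, 142, 141, 146, 144, 115, 92, 71, 73, 86, 95, 109, 202, 220, 218, 220, 218, 202, 202, 182, 178, 120, 77, 86, 100, 113, 90, 170, 187, 157, 146
[... 867 characters left out ...]
233, 234, 234, 214, 182, 139, 78, 84, 82, 107, 175, 191, 232, 203, 166]
198 [229, 228, 227, 225, 221, 211, 195, 203, 233, 234, 179, 79, 77, 79, 115, 173, 176, 186, 187, 198, 196, 197, 197, 185, 186, 185, 171, 147, 136, 99, 79, 79, 83, 88, 85, 86, 82, 80, 79, 77, 89, 126, 226, 230, 228, 229]
201 [184, 164, 111, 126, 110, 101, 89, 123, 239, 193, 131, 111, 83, 82, 83, 84, 86, 86, 87, 87, 87, 86, 88, 86, 88, 85, 86, 85, 84, 85, 83, 84, 84, 83, 83, 81, 82, 80, 77, 79, 122, 228, 232, 229, 229, 228]
204 [93, 89, 93, 93, 93, 94, 91, 97, 167, 199, 195, 132, 111, 88, 81, 84, 84, 85, 85, 85, 86, 87, 86, 85, 85, 85, 86, 86, 86, 85, 84, 84, 82, 81, 79, 84, 84, 112, 199, 236, 230, 229, 229, 229, 228, 229]
```

```bash
python3 -c "
import cv2,numpy as np
sc=cv2.imread('pics/scene0.png');a=cv2.resize(sc[165:215,120:187],(800,600),interpolation=2)
cv2.imwrite('pics/c3.png',a)"
```

```text
(no output)
```

View pics/c3.png

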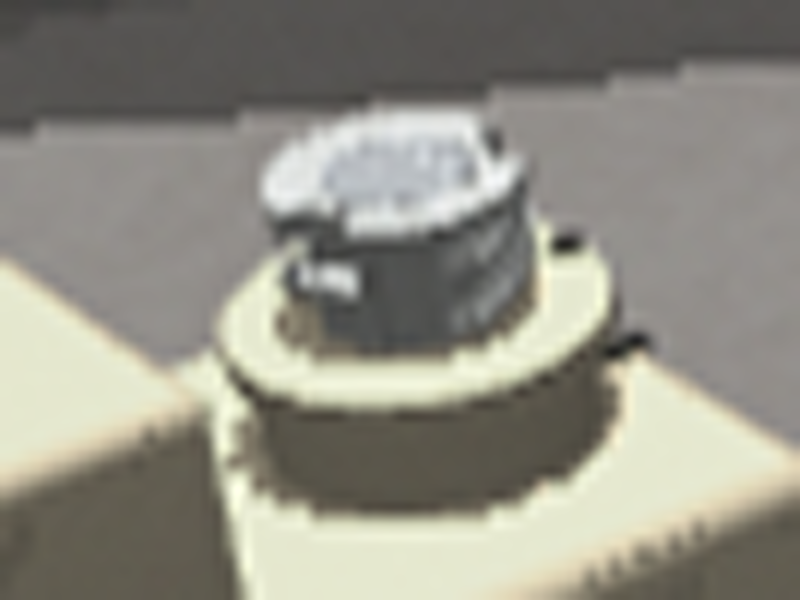

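The crop shows the stud's top ellipse at scene pixel (152.4,178.8), against a predicted (152.6,179.4), so the port estimate agrees to 1–2 mm. The black line is at its right rear, and I can see one thread start at the left front and one at the right rear. I'll lower the cap onto the stud.

```bash
python3 -m pendant '[[-0.4,-0.003,0.0025,0.01,0],[-0.4,0,0,0.005,0],[-0.4,0,0,0.003,0],[-0.4,0,0,0,0]]'; python3 -c "
from h import *
rel(.5585,-.2505,.212,160)"
```

```text
clock: 8.78
tcp_pos: [0.5597, -0.2499, 0.2222]
orientation: [-0.0, 0.178, 0.984, -0.0]
wrist_force: [0.3, -0.3, -1.5]
finger_gap: 0.0369
grip_force: 60.9
tool shift [ 0.0009 -0.001   0.0102] psi 159.5 j6 -0.193
turn(rad, tool z) -0.009
```

```bash
for i in 1 2 3; do :; done; python3 -m pendant '[[-0.4,0.001,-0.001,0.003,0],[-0.4,0,0,0.002,0]]'; python3 -m pendant '[[-0.4,0,0,0.003,0],[-0.4,0,0,0.002,0]]'
```

```text
clock: 9.02
tcp_pos: [0.5585, -0.2507, 0.2182]
orientation: [0.001, 0.178, 0.984, -0.0]
wrist_force: [-1.6, 1.0, -1.2]
finger_gap: 0.037
grip_force: 61.0
clock: 9.28
tcp_pos: [0.5583, -0.2507, 0.212]
orientation: [-0.0, 0.178, 0.984, 0.0]
wrist_force: [-2.0, 1.1, 7.9]
finger_gap: 0.0371
grip_force: 62.1
```

```bash
for k in 1 2 3 4 5; do :; done; python3 -m pendant '[[-0.4,0,0,0.001,0.07],[-0.4,0,0,0,0.07],[-0.4,0,0,0,0.07]]'; python3 -m pendant '[[-0.4,0,0,0,0.07],[-0.4,0,0,0,0.07],[-0.4,0,0,0,0.07]]';python3 -m pendant '[[-0.4,0,0,0,0.07],[-0.4,0,0,0,0.07],[-0.4,0,0,0,0.07]]';python3 -m pendant '[[-0.4,0,0,0,0.07],[-0.4,0,0,0,0.07],[-0.4,0,0,0,0.07]]'
```

```text
clock: 9.65
tcp_pos: [0.5579, -0.2506, 0.212]
orientation: [-0.0, 0.281, 0.96, -0.0]
wrist_force: [-3.8, 2.4, 5.0]
finger_gap: 0.0367
grip_force: 61.8
clock: 10.02
tcp_pos: [0.5582, -0.2503, 0.2119]
orientation: [-0.0, 0.38, 0.925, 0.0]
wrist_force: [-2.9, 3.4, 5.9]
finger_gap: 0.0368
grip_force: 61.6
clock: 10.4
tcp_pos: [0.5586, -0.25, 0.2118]
orientation: [0.0, 0.475, 0.88, 0.001]
wrist_force: [-0.3, 3.0, 4.7]
finger_gap: 0.037
grip_force: 61.6
clock: 10.78
tcp_pos: [0.5587, -0.2503, 0.2116]
orientation: [0.0, 0.565, 0.825, 0.0]
wrist_force: [-0.7, 0.7, 0.3]
finger_gap: 0.0366
grip_force: 61.1
```

```bash
python3 -m pendant '[[-0.4,0,0,0.002,0],[-0.4,0,0,0.001,0],[-0.4,0,0,0,0]]'
```

```text
clock: 11.15
tcp_pos: [0.5587, -0.2507, 0.2107]
orientation: [0.001, 0.564, 0.826, 0.0]
wrist_force: [-3.5, 3.7, 13.3]
finger_gap: 0.037
grip_force: 62.7
```

```bash
python3 -m pendant '[[-0.4,0,0,0,-0.08],[-0.4,0,0,0,-0.08],[-0.4,0,0,0,-0.08]]'; python3 -m pendant '[[-0.4,0,0,0,-0.08],[-0.4,0,0,0,-0.08],[-0.4,0,0,0,-0.08]]';python3 -m pendant '[[-0.4,0,0,0,-0.08],[-0.4,0,0,0,-0.08],[-0.4,0,0,0,-0.08]]'; python3 -m pendant '[[-0.4,0,0,0,-0.07],[-0.4,0,0,0,-0.05],[-0.4,0,0,0,0]]'
```

```text
clock: 11.52
tcp_pos: [0.559, -0.2504, 0.2111]
orientation: [0.002, 0.46, 0.888, 0.001]
wrist_force: [-5.0, 4.2, 14.6]
finger_gap: 0.037
grip_force: 62.8
clock: 11.9
tcp_pos: [0.5591, -0.2502, 0.2112]
orientation: [0.002, 0.35, 0.937, 0.001]
wrist_force: [-2.8, 6.4, 14.7]
finger_gap: 0.037
grip_force: 63.0
clock: 12.28
tcp_pos: [0.5593, -0.2493, 0.2115]
orientation: [0.002, 0.235, 0.972, 0.001]
wrist_force: [-2.4, 7.5, 17.5]
finger_gap: 0.037
grip_force: 63.2
clock: 12.65
tcp_pos: [0.5593, -0.2496, 0.2116]
orientation: [0.002, 0.177, 0.984, 0.001]
wrist_force: [-2.9, 7.3, 18.3]
finger_gap: 0.0369
grip_force: 63.2
```

This cap rode at 21 mm over the whole sweep in both directions, so it doesn't fit. I'll put it back.

```bash
python3 -m pendant '[[-0.4,0,0,-0.01,0],[-0.4,0,0,-0.03,0],[-0.4,0,0,-0.03,0],[-0.4,0,0,0,0]]'; python3 -c "
from h import *
rel(.487,.2465,.0643,155)"
```

```text
clock: 13.15
tcp_pos: [0.5597, -0.2519, 0.2805]
orientation: [0.002, 0.178, 0.984, -0.001]
wrist_force: [-0.7, -0.8, -1.6]
finger_gap: 0.0371
grip_force: 60.9
tool shift [0.2428 0.4413 0.2162] psi 159.5 j6 -0.195
turn(rad, tool z) 0.078
```

```bash
python3 -m pendant '[[-0.4,0.0243,0.0441,0,0],[-0.4,0.0243,0.0441,0,0],[-0.4,0.0243,0.0441,0,0],[-0.4,0.0243,0.0441,0,0],[-0.4,0.0243,0.0441,0,0],[-0.4,0.0243,0.0441,0,0],[-0.4,0.0243,0.0441,0,0],[-0.4,0.0243,0.0441,0,0]]';  python3 -m pendant '[[-0.4,0.0243,0.0441,0,0],[-0.4,0.0243,0.0441,0.01,0.04],[-0.4,0,0,0.05,0.04],[-0.4,0,0,0.06,0],[-0.4,0,0,0.05,0],[-0.4,0,0,0.03,0],[-0.4,0,0,0,0]]'; python3 -c "
from h import *
rel(.487,.2465,.0643,155)"
```

```text
clock: 14.15
tcp_pos: [0.4995, 0.1491, 0.2766]
orientation: [-0.001, 0.178, 0.984, -0.0]
wrist_force: [-0.2, 0.4, -1.8]
finger_gap: 0.037
grip_force: 60.9
clock: 15.02
tcp_pos: [0.4825, 0.2462, 0.0745]
orientation: [-0.003, 0.217, 0.976, -0.002]
wrist_force: [-0.3, 0.2, -1.3]
finger_gap: 0.0365
grip_force: 60.9
tool shift [-0.004   0.0022  0.0102] psi 154.9 j6 0.762
turn(rad, tool z) -0.002
```

```bash
python3 -m pendant '[[-0.4,-0.004,0.002,0.006,0],[-0.4,0,0,0.004,0],[-0.4,0,0,0.001,0]]'; python3 -m pendant '[[0.6,0,0,0,0],[0.6,0,0,0,0],[0.6,0,0,-0.03,0],[1,0,0,-0.05,0]]'; python3 -c "
from h import *
rel(.597,.280,.064,98)"
```

```text
clock: 15.4
tcp_pos: [0.4907, 0.2477, 0.068]
orientation: [0.001, 0.217, 0.976, 0.0]
wrist_force: [0.4, -0.2, -1.3]
finger_gap: 0.0368
grip_force: 60.9
clock: 15.9
tcp_pos: [0.4887, 0.2471, 0.1467]
orientation: [-0.002, 0.217, 0.976, -0.001]
wrist_force: [0.8, -0.2, -0.4]
finger_gap: 0.0836
grip_force: 0.0
tool shift [-0.0841  0.0758  0.0827] psi 154.9 j6 0.76
turn(rad, tool z) 0.993
```

```bash
python3 -m pendant '[[1,-0.042,0.038,0,-0.05],[1,-0.042,0.038,0,0],[1,0,0,0.03,0],[1,0,0,0.02,0],[1,0,0,0,0]]' 20; python3 -c "
from h import *
rel(.597,.280,.064,158)
im=env.read_camera('top');cv2.imwrite('pics/t3.png',im[...,::-1])
for l in ('top','scene'): 
  env.read_camera(l);print([(np.round(d['centre']).tolist(),round(d['score'],2)) for d in env.recognise(l,'cap_a')])
sc=env.read_camera('scene')
a=cv2.resize(np.ascontiguousarray(im[190:310,120:280,::-1]),(400,300),interpolation=2)
b=cv2.resize(np.ascontiguousarray(sc[180:270,290:410,::-1]),(400,300),interpolation=2)
cv2.imwrite('pics/c4.png',np.hstack([a,b]))"
```

```text
clock: 16.52
tcp_pos: [0.5961, 0.2829, 0.0953]
orientation: [-0.002, 0.193, 0.981, -0.001]
wrist_force: [1.2, -0.2, 0.9]
finger_gap: 0.085
grip_force: 0.0
tool shift [-0.002  -0.0024  0.0313] psi 157.8 j6 0.71
turn(rad, tool z) -0.004
[([191.0, 279.0], 0.89), ([243.0, 243.0], 0.86), ([483.0, 217.0], 0.75), ([314.0, 312.0], 0.57)]
[([318.0, 227.0], 0.95), ([377.0, 239.0], 0.91), ([253.0, 217.0], 0.85), ([263.0, 199.0], 0.78), ([355.0, 215.0], 0.7)]
```

View pics/c4.png

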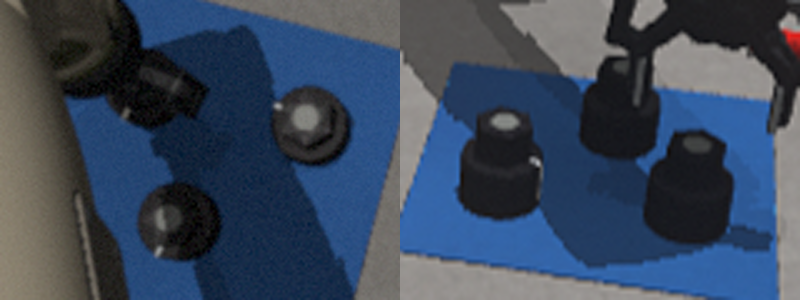

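Cap c3 is standing back on the mat, at top (190,279), and the gripper is over c1. I'll grasp c1.

```bash
python3 -m pendant '[[1,-0.002,-0.002,0.02,0],[1,0,0,0.011,0],[-0.4,0,0,0,0],[-0.4,0,0,0,0],[-0.4,0,0,0,0],[-0.4,0,0,0,0],[0.6,0,0,0,0],[0.6,0,0,0,0]]' 20; python3 -m pendant '[[0.6,0,0,0,-0.17],[0.6,0,0,0,-0.17],[0.6,0,0,0,-0.17],[0.6,0,0,0,-0.17],[0.6,0,0,0,-0.17],[0.6,0,0,0,-0.19],[0.6,0,0,0,0]]'; python3 -m pendant '[[-0.4,0,0,0,0],[-0.4,0,0,0,0],[-0.4,0,0,0,0],[-0.4,0,0,0,0]]' 60;python3 -c "
from h import *
rel(.597,.280,.064,218)"
```

```text
clock: 17.82
tcp_pos: [0.5984, 0.2808, 0.0661]
orientation: [-0.0, 0.193, 0.981, -0.0]
wrist_force: [-0.7, 0.1, -0.6]
finger_gap: 0.068
grip_force: 0.0
clock: 18.7
tcp_pos: [0.5984, 0.2808, 0.0661]
orientation: [-0.0, -0.318, 0.948, -0.0]
wrist_force: [0.1, 0.7, 0.1]
finger_gap: 0.0687
grip_force: 0.0
clock: 19.2
tcp_pos: [0.5987, 0.2809, 0.0665]
orientation: [0.0, -0.319, 0.948, -0.0]
wrist_force: [-0.8, -0.2, 1.9]
finger_gap: 0.037
grip_force: 60.5
tool shift [0.0019 0.0003 0.0025] psi 217.2 j6 -0.331
turn(rad, tool z) -0.014
```

```bash
python3 -m pendant '[[-0.4,0,0,-0.03,0],[-0.4,0,0,-0.06,0],[-0.4,0,0,-0.06,0],[-0.4,0,0,-0.05,0],[-0.4,0,0,0,0]]'; python3 -c "
from h import *
rel(.559,-.2503,.27,220)"
```

```text
clock: 19.82
tcp_pos: [0.6005, 0.2815, 0.2714]
orientation: [0.004, -0.319, 0.948, -0.0]
wrist_force: [0.3, -0.7, -2.5]
finger_gap: 0.037
grip_force: 60.4
tool shift [ 0.3544 -0.3986  0.0014] psi 217.2 j6 -0.332
turn(rad, tool z) -0.049
```

```bash
python3 -m pendant '[[-0.4,0.0322,-0.0362,0,0],[-0.4,0.0322,-0.0362,0,0],[-0.4,0.0322,-0.0362,0,0],[-0.4,0.0322,-0.0362,0,0],[-0.4,0.0322,-0.0362,0,0],[-0.4,0.0322,-0.0362,0,0],[-0.4,0.0322,-0.0362,0,0],[-0.4,0.0322,-0.0362,0,0]]';  python3 -m pendant '[[-0.4,0.0322,-0.0362,0,0],[-0.4,0.0322,-0.0362,0,0],[-0.4,0.0322,-0.0362,0,-0.04],[-0.4,0,0,0.02,0],[-0.4,0,0,0.015,0],[-0.4,0,0,0.005,0],[-0.4,0,0,0,0]]'; python3 -c "
from h import *
rel(.559,-.2503,.2145,220)"
```

```text
clock: 20.82
tcp_pos: [0.5673, -0.1069, 0.2642]
orientation: [-0.001, -0.319, 0.948, 0.001]
wrist_force: [0.3, -0.2, -1.3]
finger_gap: 0.037
grip_force: 60.3
clock: 21.7
tcp_pos: [0.5569, -0.2496, 0.2257]
orientation: [-0.0, -0.338, 0.941, 0.0]
wrist_force: [0.5, 0.2, -1.3]
finger_gap: 0.037
grip_force: 60.5
tool shift [-0.0011 -0.0019  0.0112] psi 219.6 j6 -1.243
turn(rad, tool z) -0.008
```

```bash
python3 -m pendant '[[-0.4,-0.001,-0.002,0.003,0],[-0.4,0,0,0.002,0],[-0.4,0,0,0,0]]'; python3 -m pendant '[[-0.4,0,0,0.004,0],[-0.4,0,0,0.004,0],[-0.4,0,0,0,0]]'
```

```text
clock: 22.08
tcp_pos: [0.5598, -0.2514, 0.2227]
orientation: [0.001, -0.338, 0.941, -0.001]
wrist_force: [0.2, 0.9, 4.7]
finger_gap: 0.0369
grip_force: 61.0
clock: 22.45
tcp_pos: [0.5591, -0.251, 0.2138]
orientation: [0.0, -0.338, 0.941, 0.0]
wrist_force: [-1.1, 2.9, 5.2]
finger_gap: 0.0369
grip_force: 61.8
```

Seated on the rim. I'll sweep clockwise under a light press.

```bash
python3 -m pendant '[[-0.4,0,0,0.002,0.07],[-0.4,0,0,0,0.07],[-0.4,0,0,0,0.07]]'; python3 -m pendant '[[-0.4,0,0,0,0.07],[-0.4,0,0,0,0.07],[-0.4,0,0,0,0.07]]';python3 -m pendant '[[-0.4,0,0,0,0.07],[-0.4,0,0,0,0.07],[-0.4,0,0,0,0.07]]'; python3 -m pendant '[[-0.4,0,0,0,0.07],[-0.4,0,0,0,0.07],[-0.4,0,0,0,0.07]]'
```

```text
clock: 22.82
tcp_pos: [0.558, -0.2509, 0.2132]
orientation: [-0.001, -0.237, 0.972, -0.0]
wrist_force: [-7.9, 3.4, 13.4]
finger_gap: 0.037
grip_force: 63.1
clock: 23.2
tcp_pos: [0.5594, -0.2509, 0.2127]
orientation: [0.001, -0.134, 0.991, -0.0]
wrist_force: [-2.4, 4.6, 10.3]
finger_gap: 0.0362
grip_force: 62.6
clock: 23.58
tcp_pos: [0.5595, -0.2506, 0.2133]
orientation: [0.001, -0.029, 1.0, -0.0]
wrist_force: [-3.7, 3.8, 11.2]
finger_gap: 0.0363
grip_force: 62.7
clock: 23.95
tcp_pos: [0.5594, -0.251, 0.2131]
orientation: [0.001, 0.076, 0.997, -0.0]
wrist_force: [-3.0, 4.2, 11.1]
finger_gap: 0.0368
grip_force: 62.6
```

Cap c1 rode throughout as well, so it doesn't fit. I'll return it and try c2.

```bash
python3 -m pendant '[[-0.4,0,0,-0.01,0],[-0.4,0,0,-0.03,0],[-0.4,0,0,-0.03,0],[-0.4,0,0,0,0]]'; python3 -c "
from h import *
rel(.598,.281,.0665)"
```

```text
clock: 24.45
tcp_pos: [0.5604, -0.2525, 0.2836]
orientation: [0.002, 0.075, 0.997, -0.001]
wrist_force: [-0.9, -0.3, -0.3]
finger_gap: 0.0369
grip_force: 61.1
tool shift [0.0427 0.5331 0.2171] psi 171.4 j6 -0.403
```

```bash
python3 -m pendant '[[-0.4,0.0043,0.0533,0,0],[-0.4,0.0043,0.0533,0,0],[-0.4,0.0043,0.0533,0,0],[-0.4,0.0043,0.0533,0,0],[-0.4,0.0043,0.0533,0,0],[-0.4,0.0043,0.0533,0,0],[-0.4,0.0043,0.0533,0,0],[-0.4,0.0043,0.0533,0,0]]';  python3 -m pendant '[[-0.4,0.0043,0.0533,0,0],[-0.4,0.0043,0.0533,0.01,0],[-0.4,0,0,0.05,0],[-0.4,0,0,0.06,0],[-0.4,0,0,0.05,0],[-0.4,0,0,0.03,0],[-0.4,0,0,0.008,0],[-0.4,0,0,0,0]]'; python3 -c "
from h import *
rel(.598,.281,.0665)"
```

```text
clock: 25.45
tcp_pos: [0.5889, 0.1768, 0.2795]
orientation: [-0.001, 0.075, 0.997, -0.0]
wrist_force: [0.7, -0.6, -1.1]
finger_gap: 0.0365
grip_force: 61.2
clock: 26.45
tcp_pos: [0.5965, 0.2818, 0.0727]
orientation: [-0.0, 0.075, 0.997, -0.0]
wrist_force: [-0.2, -0.1, -1.2]
finger_gap: 0.0368
grip_force: 61.2
tool shift [-0.0016 -0.0005  0.0062] psi 171.4 j6 0.471
```

```bash
python3 -m pendant '[[-0.4,-0.001,0,0.005,0],[-0.4,0,0,0.002,0],[-0.4,0,0,0,0]]'; python3 -m pendant '[[0.6,0,0,0,0],[0.6,0,0,0,0],[0.6,0,0,-0.03,0],[1,0,0,-0.04,0],[1,0,0,0,0]]' 20; python3 -c "
from h import *
rel(.5705,.147,.065,183)"
```

```text
clock: 26.82
tcp_pos: [0.598, 0.2819, 0.0669]
orientation: [0.0, 0.075, 0.997, 0.0]
wrist_force: [-0.1, 0.6, -1.2]
finger_gap: 0.0369
grip_force: 61.2
clock: 27.45
tcp_pos: [0.6002, 0.2827, 0.1407]
orientation: [0.004, 0.075, 0.997, 0.001]
wrist_force: [0.3, 0.1, 0.0]
finger_gap: 0.0852
grip_force: 0.0
tool shift [ 0.009  -0.1387  0.0757] psi 171.4 j6 0.47
turn(rad, tool z) -0.203
```

```bash
python3 -m pendant '[[1,0.003,-0.046,0,0],[1,0.003,-0.046,0,0],[1,0.003,-0.046,0,-0.1],[1,0,0,0.03,-0.1],[1,0,0,0.015,0],[1,0,0,0,0]]'; python3 -c "
from h import *
rel(.5705,.147,.065,183)
env.read_camera('top');print([(np.round(d['centre']).tolist(),round(d['score'],2)) for d in env.recognise('top','cap_a')],proj('top',[.5705,.147,.06]),proj('top',[.598,.282,.04]))
"
```

```text
clock: 28.2
tcp_pos: [0.5667, 0.1469, 0.0895]
orientation: [-0.002, -0.024, 1.0, -0.0]
wrist_force: [0.6, 0.3, -0.3]
finger_gap: 0.0857
grip_force: 0.0
tool shift [-0.0038 -0.0001  0.0245] psi 182.8 j6 0.069
turn(rad, tool z) -0.004
[([327.0, 261.0], 0.7), ([316.0, 312.0], 0.68), ([254.0, 248.0], 0.63)] [242.42549783 237.53000638] [175.53256848 223.31484451]
```

```bash
python3 -m pendant '[[1,-0.003,0,0.015,0],[1,0,0,0.008,0],[-0.4,0,0,0,0],[-0.4,0,0,0,0],[-0.4,0,0,0,0],[-0.4,0,0,0,0],[0.6,0,0,0,0],[0.6,0,0,0,0]]' 20; python3 -m pendant '[[0.6,0,0,0,0.17],[0.6,0,0,0,0.17],[0.6,0,0,0,0.17],[0.6,0,0,0,0.17],[0.6,0,0,0,0.17],[0.6,0,0,0,0.19],[0.6,0,0,0,0]]'; python3 -m pendant '[[-0.4,0,0,0,0],[-0.4,0,0,0,0],[-0.4,0,0,0,0],[-0.4,0,0,0,0]]' 60;python3 -c "
from h import *
rel(.5705,.147,.065,123)"; python3 -m pendant '[[-0.4,0,0,-0.03,0],[-0.4,0,0,-0.06,0],[-0.4,0,0,-0.06,0],[-0.4,0,0,-0.05,0],[-0.4,0,0,0,-0.18],[-0.4,0,0,0,-0.18],[-0.4,0,0,0,-0.18],[-0.4,0,0,0,-0.18]]'
```

```text
clock: 29.3
tcp_pos: [0.571, 0.1468, 0.0683]
orientation: [-0.0, -0.025, 1.0, -0.0]
wrist_force: [-0.2, -0.0, 0.2]
finger_gap: 0.0684
grip_force: 0.0
clock: 30.18
tcp_pos: [0.571, 0.1468, 0.0682]
orientation: [-0.0, 0.473, 0.881, -0.0]
wrist_force: [-0.5, -0.6, -0.0]
finger_gap: 0.0682
grip_force: 0.0
clock: 30.68
tcp_pos: [0.5713, 0.1468, 0.0685]
orientation: [0.0, 0.474, 0.881, 0.0]
wrist_force: [-0.6, -0.6, 2.8]
finger_gap: 0.0366
grip_force: 60.8
tool shift [ 0.0006 -0.0006  0.0035] psi 123.4 j6 1.103
turn(rad, tool z) 0.007
clock: 31.68
tcp_pos: [0.5707, 0.1469, 0.2675]
orientation: [-0.001, 0.131, 0.991, -0.0]
wrist_force: [0.5, -0.9, -2.3]
finger_gap: 0.0367
grip_force: 60.8
```

```bash
python3 -m pendant '[[-0.4,0,0,0,-0.18],[-0.4,0,0,0,-0.18],[-0.4,0,0,0,-0.18],[-0.4,0,0,0,-0.18],[-0.4,0,0,0,-0.18],[-0.4,0,0,0,-0.06],[-0.4,0,0,0,0]]'; python3 -c "
from h import *
rel(.559,-.2505,.27,220)"
```

```text
clock: 32.55
tcp_pos: [0.5707, 0.1469, 0.2676]
orientation: [-0.001, -0.339, 0.941, 0.0]
wrist_force: [0.2, 1.7, -2.7]
finger_gap: 0.0366
grip_force: 60.8
tool shift [ 0.2624 -0.2987 -0.0024] psi 219.6 j6 -0.575
turn(rad, tool z) -0.007
```

```bash
python3 -m pendant '[[-0.4,0.0328,-0.0373,0,0],[-0.4,0.0328,-0.0373,0,0],[-0.4,0.0328,-0.0373,0,0],[-0.4,0.0328,-0.0373,0,0],[-0.4,0.0328,-0.0373,0,0],[-0.4,0.0328,-0.0373,0,0],[-0.4,0.0328,-0.0373,0,0],[-0.4,0.0328,-0.0373,0,0]]';  python3 -m pendant '[[-0.4,0,0,0.02,0],[-0.4,0,0,0.012,0],[-0.4,0,0,0.005,0],[-0.4,0,0,0,0]]'; python3 -c "
from h import *
rel(.559,-.2505,.2165,220)"
```

```text
clock: 33.55
tcp_pos: [0.559, -0.2518, 0.268]
orientation: [-0.0, -0.338, 0.941, 0.0]
wrist_force: [1.7, 0.6, -1.5]
finger_gap: 0.0365
grip_force: 60.7
clock: 34.05
tcp_pos: [0.5593, -0.2494, 0.2312]
orientation: [-0.0, -0.339, 0.941, 0.0]
wrist_force: [-0.2, -0.5, -1.2]
finger_gap: 0.0366
grip_force: 60.9
tool shift [ 0.0009 -0.0007  0.0147] psi 219.7 j6 -1.243
turn(rad, tool z) -0.005
```

```bash
python3 -m pendant '[[-0.4,0.001,-0.001,0.004,0],[-0.4,0,0,0.003,0],[-0.4,0,0,0,0]]'; python3 -m pendant '[[-0.4,0,0,0.004,0],[-0.4,0,0,0.004,0],[-0.4,0,0,0,0]]'
```

```text
clock: 34.42
tcp_pos: [0.5596, -0.2517, 0.2254]
orientation: [0.001, -0.339, 0.941, -0.001]
wrist_force: [-0.8, 0.3, 4.2]
finger_gap: 0.0367
grip_force: 61.4
clock: 34.8
tcp_pos: [0.5602, -0.2521, 0.2239]
orientation: [0.003, -0.339, 0.941, -0.003]
wrist_force: [-7.7, 4.1, 33.9]
finger_gap: 0.0369
grip_force: 65.6
```

```bash
python3 -m pendant '[[-0.4,0,0,-0.006,0],[-0.4,0,0,-0.006,0],[-0.4,0.0005,0.0017,0,0],[-0.4,0,0,0,0]]'; python3 -m pendant '[[-0.4,0,0,0.003,0],[-0.4,0,0,0.003,0],[-0.4,0,0,0,0]]'
```

```text
clock: 35.3
tcp_pos: [0.5573, -0.2505, 0.2273]
orientation: [-0.001, -0.339, 0.941, 0.001]
wrist_force: [0.5, -1.0, -1.7]
finger_gap: 0.0369
grip_force: 61.2
clock: 35.67
tcp_pos: [0.5578, -0.2503, 0.2216]
orientation: [0.0, -0.339, 0.941, 0.0]
wrist_force: [1.6, 0.2, -3.2]
finger_gap: 0.0367
grip_force: 61.1
```

```bash
python3 -m pendant '[[-0.4,0,0,0.003,0],[-0.4,0,0,0,0]]'; python3 -m pendant '[[-0.4,0,0,0.003,0],[-0.4,0,0,0,0]]'
```

```text
clock: 35.92
tcp_pos: [0.5578, -0.2505, 0.219]
orientation: [0.0, -0.339, 0.941, 0.0]
wrist_force: [1.5, 1.9, -2.7]
finger_gap: 0.0367
grip_force: 61.1
clock: 36.17
tcp_pos: [0.5579, -0.2505, 0.2162]
orientation: [0.0, -0.339, 0.941, 0.0]
wrist_force: [1.5, 1.9, -2.0]
finger_gap: 0.0366
grip_force: 61.3
```

```bash
python3 -m pendant '[[-0.4,0,0,0.003,0],[-0.4,0,0,0,0.05]]'; python3 -m pendant '[[-0.4,0,0,0,0.07],[-0.4,0,0,0,0.07],[-0.4,0,0,0,0.07]]';python3 -m pendant '[[-0.4,0,0,0,0.07],[-0.4,0,0,0,0.07],[-0.4,0,0,0,0.07]]'
```

```text
clock: 36.42
tcp_pos: [0.5579, -0.2506, 0.2158]
orientation: [0.001, -0.315, 0.949, -0.001]
wrist_force: [-2.3, 3.8, 10.7]
finger_gap: 0.0365
grip_force: 62.7
clock: 36.8
tcp_pos: [0.558, -0.2507, 0.2157]
orientation: [0.001, -0.213, 0.977, -0.001]
wrist_force: [-1.8, 3.4, 10.0]
finger_gap: 0.0364
grip_force: 62.5
clock: 37.17
tcp_pos: [0.5577, -0.2505, 0.2143]
orientation: [0.0, -0.11, 0.994, -0.0]
wrist_force: [1.1, 2.4, 1.1]
finger_gap: 0.0367
grip_force: 61.4
```

Contact force vanished at W≈133°, so a pin is probably over its start. I'll lower it.

```bash
python3 -m pendant '[[-0.4,0,0,0.004,0],[-0.4,0,0,0.003,0],[-0.4,0,0,0,0]]'; python3 -m pendant '[[-0.4,0,0,0.002,0],[-0.4,0,0,0.002,0],[-0.4,0,0,0,0]]'
```

```text
clock: 37.55
tcp_pos: [0.5579, -0.2506, 0.2054]
orientation: [-0.0, -0.111, 0.994, 0.0]
wrist_force: [4.1, 2.6, -3.8]
finger_gap: 0.0366
grip_force: 61.0
clock: 37.92
tcp_pos: [0.5579, -0.2506, 0.2031]
orientation: [0.001, -0.111, 0.994, -0.0]
wrist_force: [2.8, 4.7, 3.2]
finger_gap: 0.0368
grip_force: 61.9
```

```bash
python3 -m pendant '[[-0.4,0,0,0.0007,0.1],[-0.4,0,0,0.0007,0.1],[-0.4,0,0,0.0007,0.1],[-0.4,0,0,0.0007,0.1],[-0.4,0,0,0,0]]' 90; python3 -m pendant '[[-0.4,0,0,0.0007,0.1],[-0.4,0,0,0.0007,0.1],[-0.4,0,0,0.0007,0.1],[-0.4,0,0,0.0007,0.1],[-0.4,0,0,0,0]]'; python3 -c "
from h import *
s=env.get_state();print(s['ft_torque'],s['joint_pos'][5]);rel(.558,-.2506,.194)"
```

```text
clock: 38.55
tcp_pos: [0.5582, -0.2506, 0.2023]
orientation: [0.002, 0.089, 0.996, -0.0]
wrist_force: [0.7, 5.3, 12.9]
finger_gap: 0.036
grip_force: 91.2
clock: 39.17
tcp_pos: [0.5579, -0.2512, 0.1993]
orientation: [0.001, 0.286, 0.958, -0.001]
wrist_force: [-0.6, 4.8, 12.1]
finger_gap: 0.0361
grip_force: 91.1
[ 1.16714996  0.02026586 -0.15477477] 0.02549013230116806
tool shift [0.0002 0.0005 0.0053] psi 146.8 j6 0.025
```

```bash
python3 -m pendant '[[-0.4,0,0,0.0007,0.1],[-0.4,0,0,0.0007,0.1],[-0.4,0,0,0.0007,0.1],[-0.4,0,0,0,0]]'; python3 -m pendant '[[-0.4,0,0,0.0007,0.1],[-0.4,0,0,0.0007,0.1],[-0.4,0,0,0.0005,0.1],[-0.4,0,0,0,0]]'; python3 -c "
from h import *
s=env.get_state();print(s['ft_torque'],s['joint_pos'][5]);rel(.558,-.2506,.194)"
```

```text
clock: 39.67
tcp_pos: [0.5578, -0.2514, 0.1971]
orientation: [0.001, 0.426, 0.905, -0.001]
wrist_force: [-0.7, 2.7, 12.0]
finger_gap: 0.0357
grip_force: 91.1
clock: 40.17
tcp_pos: [0.5579, -0.2517, 0.1956]
orientation: [0.002, 0.556, 0.831, -0.001]
wrist_force: [-0.7, 5.2, 14.7]
finger_gap: 0.036
grip_force: 91.3
[ 0.65229078  0.52352212 -0.29004554] 0.6253808644634563
tool shift [0.0009 0.0005 0.0016] psi 112.4 j6 0.625
```

```bash
for i in 1; do python3 -m pendant '[[-0.4,0,0,0.0003,0.06],[-0.4,0,0,0.0003,0.06],[-0.4,0,0,0,0]]'; python3 -c "
from h import *
s=env.get_state();print(s['ft_torque'],s['joint_pos'][5]);rel(.558,-.2506,.194)"; done; python3 -m pendant '[[-0.4,0,0,0.0003,0.06],[-0.4,0,0,0.0003,0.06],[-0.4,0,0,0,0]]';python3 -c "
from h import *
s=env.get_state();print(s['ft_torque'],s['joint_pos'][5]);rel(.558,-.2506,.194)"
```

```text
clock: 40.55
tcp_pos: [0.5579, -0.2517, 0.1955]
orientation: [0.002, 0.605, 0.797, -0.001]
wrist_force: [-0.6, 4.8, 16.3]
finger_gap: 0.036
grip_force: 91.6
[ 0.83508937  0.75978881 -0.09725695] 0.7447338716605642
tool shift [0.001  0.0004 0.0015] psi 105.6 j6 0.745
clock: 40.92
tcp_pos: [0.5574, -0.251, 0.1955]
orientation: [0.002, 0.65, 0.76, -0.001]
wrist_force: [-3.3, 5.6, 20.3]
finger_gap: 0.0363
grip_force: 92.2
[1.11589715 1.38408737 0.97718045] 0.8626197076606134
tool shift [0.0003 0.0007 0.0015] psi 98.9 j6 0.863
```

The cap is home: TCP 0.1955 puts the underside at 0.130, the descent has stopped and the torque is rising. I'll release it and back off.

```bash
python3 -m pendant '[[0.5,0,0,0,0],[0.5,0,0,0,0],[0.5,0,0,0,0],[0.5,0,0,-0.03,0],[0.5,0,0,-0.05,0],[0.5,0,0,-0.05,0],[0.5,0.06,0,0,0],[0.5,0.06,0,0,0]]'; python3 -m pendant '[[0.5,0.06,0,0,0],[0.5,0.06,0,0,0],[0.5,0,0,0,0],[0.5,0,0,0,0]]'; python3 -c "
from h import *
im=env.read_camera('top');sc=env.read_camera('scene')
print(proj('scene',[.5585,-.2505,.196]),proj('top',[.5585,-.2505,.196]))
cv2.imwrite('pics/c5.png',np.hstack([cv2.resize(np.ascontiguousarray(im[150:330,:,::-1]),(400,300)) ,cv2.resize(np.ascontiguousarray(sc[120:300,60:420,::-1]),(400,300))]))"
```

```text
clock: 41.92
tcp_pos: [0.5397, -0.132, 0.3216]
orientation: [0.001, 0.652, 0.758, -0.0]
wrist_force: [0.3, 0.8, -1.2]
finger_gap: 0.0645
grip_force: 0.0
clock: 42.42
tcp_pos: [0.5214, -0.0137, 0.3213]
orientation: [0.0, 0.651, 0.759, -0.0]
wrist_force: [-0.5, -0.6, 0.2]
finger_gap: 0.0637
grip_force: 0.0
[150.30225498 165.29634894] [472.6479648  239.68816706]
```

View pics/c5.png

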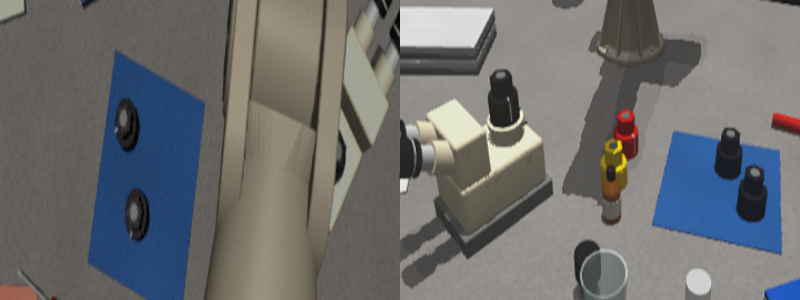

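The cap sits level on the shoulder (scene crop about (503,100)). The other two caps are upright on the mat, and the eyepiece and oil bottle haven't moved. Handing in.

```bash
python3 -c "
from workcell import env
print(env.hand_in())"
```

```text
the job is handed in; nothing more can be done
None
```

The third cap I tried fitted and is screwed fully home on the phototube's shoulder. The other two stand upright on the mat, the eyepiece and oil bottle are untouched, and the job was handed in at about 42 s; no verdict was shown.

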